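# Turn the gauge leaf to its other page

### The arm

A 6-joint arm with a two-finger parallel gripper is mounted at the origin on the work surface. World frame = base frame: x ahead of the robot, y to its left, z up, the work surface at z = 0. Lengths are in m, angles in rad, forces in N, time in s.
With the tool pointing down it reaches from about 0.325 to 0.85 m from the base axis. Payload 15.5 kg.
Tool frame: the origin (TCP) lies midway between the tips of the shut fingers; the grasp point (between the pads) lies 19 mm behind it; z points along the fingers, y is the direction in which the jaws open and shut (so a half turn about z gives the same grasp; the last joint's range is limited). The gripper opens to 91 mm and grips with 3 to 60 N. Pads are 32 mm wide; open, the fingers measure 118 mm over their backs; the gripper's body (76 mm by 178 mm) begins 60 mm behind the grasp point.
Start: joints at [-1.442, 0.494, 1.345, -0, 1.302, -0.096], TCP at [0.139, -0.609, 0.214] pointing down, gripper open.
Joint ranges: [-2.91, 2.91], [-0.82, 2.16], [0.22, 2.67], [-1.22, 4.37], [0.12, 2.79], [-3.08, 3.08]. Speed limits (rad/s): [1.89, 1.89, 2.57, 3.01, 3.01, 3.01].

### API

Orientations are given as a unit quaternion [x, y, z, w].
In Python, from rig import read_state, snapshot, job_done, find_in, masks_of gives the robot as it stands. The module is installed in compiled form; this text tells all that it offers.
- The arm moves only by the tool play_rows, never from a script. Its argument "steps" is one flat list of numbers, 5 for each row, row after row: the shift along the tool's x, y, z in cm, then the turn about the tool's z in degrees, then the opening, from 0 (shut) to 1 (fully open). A call has 1 to 5 rows; each row is the pose to reach, as a shift and turn from the pose commanded when the call began, along the tool's axes at that moment; what a row does not reach only later rows make up. A row lasts 1/8 s, in which the tool goes at most 62.5 mm and 10.7 degrees, less where a joint would pass 70% of its speed; a pose out of reach is approached as far as the arm can. A call with a gripper value outside its range is refused whole. The fingers move at their own pace and stop on an object; "force" is the grip in N (left out, the last holds). Time passes only in rows, so rows that repeat a pose let the fingers close. It gives the time, the measured TCP pose, the force and the opening at its end, in the units of the state.
- read_state(): the state, without advancing time (a new reading comes with each control period).
- snapshot(name): name is "side" or "top"; returns a dict with "pixels" (384x512x3 uint8, red, green, blue), "fx", "fy", "cx", "cy" (pixels), "k1" (the pictures are not rectified: a ray, as slopes to the right and down, at radius r is drawn at 1 + k1 r^2 times it, then the intrinsics apply), "R" (3x3) and "t" (3): a world point X has camera coordinates R X + t. Camera axes: x right, y down, z forward; pixel columns grow to the right and rows downward; lengths in m; the calibration is good to about 2 mm. A picture is of the moment at which its call begins. There is no depth.
- job_done(): hands the job in, once; it reports no verdict.
Trained networks look in a picture, given as the dict that the camera call returned (one of the last four; its "shot" number tells which), for a name from the list of things; names that differ only in an ending like _2 or _b are one class to them, and where a whole thing is asked for, a point or a joint stands for the part that bears it (a point fixed in the world has none). Each returns a list of dicts, best first, with "confidence" (0 to 1); they miss things now and then, are a little off and sometimes report something else, mostly with a low value. They report only what shows in the picture. A call takes as long as a camera call. They do not tell look-alikes from the thing itself.
- find_in(name, picture): "centre" ([column, row] in pixels, amid what is visible of it).
- masks_of(name, picture): "pixels" (384x512 bool, what is visible of it) and "centre" ([column, row] in pixels, amid what is visible of it).
The state is a dict: "t": time; "joints": joint angles; "qvel": joint speeds; "tau": joint torques, N m; "tcp_pos": TCP position; "tool_rot": TCP orientation; "wrist_force": force on the tool from outside, world axes, zero at the start; "wrist_torque": the same for the moment, N m; "finger_gap": opening from 0.0 (shut) to 1.0 (fully open).
Only numpy, scipy, OpenCV 4.12 (cv2) and the standard library are available. Lean on these libraries where they do the work, as an engineer would, in place of code of your own. Each camera call takes 0.05 s, during which the arm holds its last target.

### The job

With the fingertips, push the yo-yo half along the gauge board until it is completely off the empty page and lies on the bare wood between the page and the near lip, on its own side of the spine; push it, do not lift it. Then flip the hinged aluminium gauge leaf over its spine and press it down until it lies fully flat on the page that you cleared. Leave everything else where it is, and finish with the hand clear.

Things in the scene. Friction and masses are not known exactly. Their poses are not given: they have to be found in the camera images.
- gauge_stand: Wooden gauge board fixed to the table, 32 mm thick, spanning x -175..+60, y -80..+80 mm. Origin: under the middle of the spine, at table height. x runs along the spine (away from the robot at yaw 0; yaw within 0.35 rad), y to the side where the leaf lies at the start, z up. A flush dark rubber page on either side of the spine; bare wood (apron) on the robot's side of the pages.
- spine (a point): Middle of the spine (hinge axis), 34 mm above the table, same axes as the board. The barrel is 10 mm thick and runs x -62..+62 mm.
- page (a point): Centre of the empty page where the leaf must land, on the board's top (board frame 0, -45, 32 mm). The page and the landed leaf cover board x -50..+50, y -80..-12 mm. Same axes as the board.
- apron (a point): Middle of the bare wood where the yo-yo half goes, on the board's top (board frame -110, -45, 32 mm). It runs x -50..-170 mm, y -80..0 mm on this side, ended by a lip 6 mm high at x -170. The leaf never reaches over it. Same axes as the board.
- leaf (a joint): Hinge angle of the aluminium leaf: 0 flat on the starting page (+y), pi/2 upright, 3.14 flat on the empty page (-y); both are end stops. Starts at 0 to 0.25. Plate 100 mm along the spine, 4 mm thick, holes up to 12 mm, free edge 85 mm from the axis, 90 g. The hinge is stiff (0.06 N m friction): the leaf stays where it is left and must be pushed all the way and pressed down.
- leaf_tab (a point): Middle of the top edge of the leaf's black finger tab: a strip 40 mm wide, 24 long, 3 thick, bent 60 degrees up from the leaf's free edge. At leaf 0 it is 97 mm out (+y) and 21 mm up from the spine axis, and turns with the leaf. It stands clear outside the board; pushed towards the spine by a fingertip that also rises along the arc, it lifts the leaf with about 5 N (a level push alone can jam).
- yoyo_half: Unscrewed plastic yo-yo half: disc 56 mm across, upright rim 10 mm high, tapering to 20 mm height, steel axle stub (8 mm thick, 7 tall) on top, 35 g. Origin: centre of its underside. Starts lying on the empty page (board x -20..+30, y -52..-40 mm). Its centre must pass board x -78 mm to be wholly off the page; at -142 mm it meets the lip.
- yoyo: Bystander: whole yo-yo, 56 mm across, 42 mm high, lying flat on the table beyond the board's far end. Origin: centre of its underside.
- axle_tin: Bystander: round tin of spare axles, 65 mm across, 28 mm high, on the table beside the board on the empty page's side. Origin: centre of its underside.
- bearing: Bystander: ceramic ring bearing, 22 mm across, 7 mm high, lying on the board's apron on the leaf's starting side (about x -110, y +40 mm in the board's frame). Origin: centre of its underside.
- pick: Bystander: steel bearing shield pick, 115 mm long, 10 mm thick, lying in the enamel tray. Origin: under its middle.
- lube: Bystander: small bottle, 28 mm across, 75 mm high, standing at the right. Origin: centre of its underside.
- pad_box: Bystander: small carton 70 x 50 x 25 mm at the right. Origin: centre of its underside.
Not all that is in view belongs to the job. Leave any black or turquoise look-alike of the yoyo_half alone.

How it is judged:
On the way, in this order (a step that is already met when the one before it is completed fails the run):
1. the yo-yo half has been pushed off the page on to the apron, before the leaf is turned (x of yoyo_half in the frame of gauge_stand between -0.145 and -0.078 m and y of yoyo_half in the frame of gauge_stand between -0.08 and 0 m and z of yoyo_half in the frame of gauge_stand between 0.028 and 0.036 m and angle between yoyo_half's own z axis and vertical below 0.12 rad and value of joint leaf below 0.6 rad), for 0.2 s.
2. the leaf has been flipped over and lies flat on the other page (value of joint leaf above 3.08 rad), for 0.2 s.
At the end, for the whole second after the job is handed in: The leaf lies on the cleared page with its joint above 3.08 rad (edge within about 5 mm of flat) and at rest; the yo-yo half lies flat and still on the apron, wholly off the page (its centre at board x between -145 and -78 mm, y between -80 and 0 mm, tilt under 0.12 rad) (x of yoyo_half in the frame of gauge_stand between -0.145 and -0.078 m and y of yoyo_half in the frame of gauge_stand between -0.08 and 0 m and z of yoyo_half in the frame of gauge_stand between 0.028 and 0.036 m and angle between yoyo_half's own z axis and vertical below 0.12 rad and value of joint leaf above 3.08 rad and velocity of joint leaf between -0.05 and 0.05 rad/s and linear speed of yoyo_half below 0.01 m/s); the robot touches nothing.
It fails at once if the yo-yo half is lifted (more than 14 mm off the board) or tipped (height (world z) of yoyo_half above 0.046 m or angle between yoyo_half's own z axis and vertical above 0.5 rad).
It fails at once if a bystander is moved by more than 20 mm (distance of any of yoyo, axle_tin, bearing, pick, lube, pad_box from where it was at the start of the episode above 0.02 m).
It also fails if it takes over 54 s, if anything falls off the work surface, if the arm or the gripper's body presses on something with over 40 N, if the wrist force passes 120 N, or if a joint passes its speed limit or range.

## Working session

There is one attempt and no reset: what is moved stays moved. The work goes in short steps, Python scripts to look and compute and a tool call to move; the robot and the scene stay as the last step left them, time stands still between calls to the robot, and variables do not carry over. Pictures are saved under pics/ and viewed, and the job is handed in when it is done.

Besides the shell and the picture viewer there is one more tool, called after "Request:" as a command line: name --argument value ..., lists and objects as JSON in quotes. play_rows: Moves the arm, as the interface text tells. Its arguments: {"type":"object","properties":{"steps":{"type":"array","items":{"type":"number"}},"force":{"type":"number"}},"required":["steps"]}

```bash
mkdir -p pics; ls; cat > h.py <<'E'
import numpy as np, cv2
from rig import *
def und(p,s):
    K=np.array([[s['fx'],0,s['cx']],[0,s['fy'],s['cy']],[0,0,1]],float)
    q=cv2.undistortPoints(np.array([[p]],float),K,np.array([s['k1'],0,0,0,0.]))[0,0]
    return q
def onz(p,s,z):
    d=np.r_[und(p,s),1.]; R=np.array(s['R']);t=np.array(s['t'])
    C=-R.T@t; v=R.T@d
    return C+v*(z-C[2])/v[2]
def proj(X,s):
    K=np.array([[s['fx'],0,s['cx']],[0,s['fy'],s['cy']],[0,0,1]],float)
    return cv2.projectPoints(np.array(X,float).reshape(-1,1,3),cv2.Rodrigues(np.array(s['R']))[0],np.array(s['t'],float),K,np.array([s['k1'],0,0,0,0.]))[0][:,0]
def tri(pa,sa,pb,sb):
    A=[];b=[]
    for p,s in((pa,sa),(pb,sb)):
        R=np.array(s['R']);t=np.array(s['t']);q=und(p,s)
        for i in(0,1):
            r=R[i]-q[i]*R[2];A.append(r);b.append(-(t[i]-q[i]*t[2]))
    return np.linalg.lstsq(np.array(A),np.array(b),rcond=None)[0]
def save(s,n,crop=None,k=1):
    im=s['pixels'][:,:,::-1]
    if crop: im=im[crop[1]:crop[3],crop[0]:crop[2]]
    cv2.imwrite('pics/'+n,cv2.resize(im,None,fx=k,fy=k,interpolation=cv2.INTER_CUBIC))
E
python3 - <<'E'
from h import *
a=snapshot('top');b=snapshot('side')
save(a,'top0.png',None,1.5);save(b,'side0.png',None,1.5)
print(read_state())
for n in['gauge_stand','leaf','leaf_tab','yoyo_half','yoyo','axle_tin','bearing','pick','lube','pad_box']:
    for s,l in((a,'top'),(b,'side')):
        print(n,l,[(np.round(d['centre'],1).tolist(),round(d['confidence'],2),np.round(onz(d['centre'],s,0.03),3).tolist()) for d in find_in(n,s)[:3]])
E
```

```text
pics
{'t': 0.1, 'joints': array([-1.44149436e+00,  4.94094427e-01,  1.34605307e+00,  3.75752946e-06,
        1.30246644e+00, -9.54960192e-02]), 'qvel': array([ 0.00048083, -0.00060955, -0.00112428,  0.00091539, -0.00070982,
       -0.00035232]), 'tau': array([ 1.51505006e-03, -8.80241060e+01, -3.82543981e+01,  7.06262654e-02,
        4.83960437e-02, -2.61413163e-05]), 'tcp_pos': array([ 0.1392836 , -0.60895306,  0.21341989]), 'tool_rot': array([ 9.93689807e-01,  1.12161967e-01, -6.81996702e-06, -5.10601377e-04]), 'wrist_force': array([0.72079312, 0.33241211, 0.89658028]), 'wrist_torque': array([ 0.01548164, -0.03900277,  0.02031173]), 'finger_gap': 1.0027991382791928}
gauge_stand top [([291.1, 227.0], 0.79, [0.528, -0.096, 0.03])]
gauge_stand side [([299.4, 192.4], 0.64, [0.521, -0.1, 0.03])]
leaf top [([273.5, 203.9], 0.73, [0.591, -0.051, 0.03])]
leaf side [([274.3, 189.1], 0.77, [0.595, -0.068, 0.03]), ([320.3, 165.3], 0.54, [0.57, -0.314, 0.03])]
leaf_tab top [([275.6, 205.7], 0.92, [0.586, -0.056, 0.03]), ([278.3, 148.8], 0.54, [0.745, -0.068, 0.03])]
leaf_tab side [([275.3, 189
[... 535 characters left out ...]
.56, [0.634, -0.261, 0.03]), ([277.6, 207.3], 0.54, [0.582, -0.062, 0.03]), ([292.9, 226.4], 0.31, [0.53, -0.101, 0.03])]
axle_tin side [([295.4, 168.2], 0.48, [0.627, -0.238, 0.03])]
bearing top [([280.1, 240.8], 0.47, [0.492, -0.066, 0.03])]
bearing side []
pick top [([96.7, 226.4], 0.44, [0.535, 0.426, 0.03]), ([275.3, 205.6], 0.36, [0.586, -0.056, 0.03])]
pick side [([167.5, 287.9], 0.57, [0.513, 0.447, 0.03])]
lube top [([376.6, 207.5], 0.61, [0.577, -0.33, 0.03])]
lube side [([317.4, 166.3], 0.68, [0.574, -0.301, 0.03])]
pad_box top [([294.0, 224.7], 0.63, [0.534, -0.104, 0.03]), ([390.1, 260.5], 0.59, [0.434, -0.358, 0.03])]
pad_box side [([350.7, 176.1], 0.43, [0.445, -0.305, 0.03])]
```

View pics/top0.png

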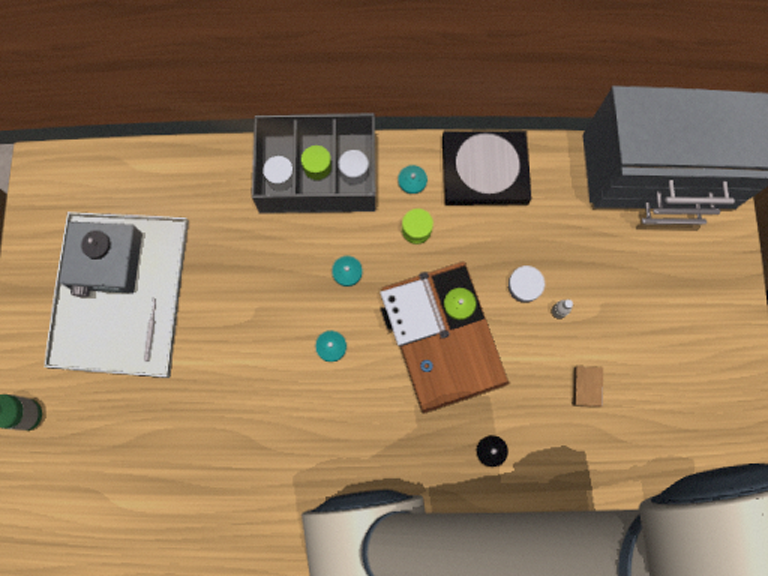

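View pics/side0.png

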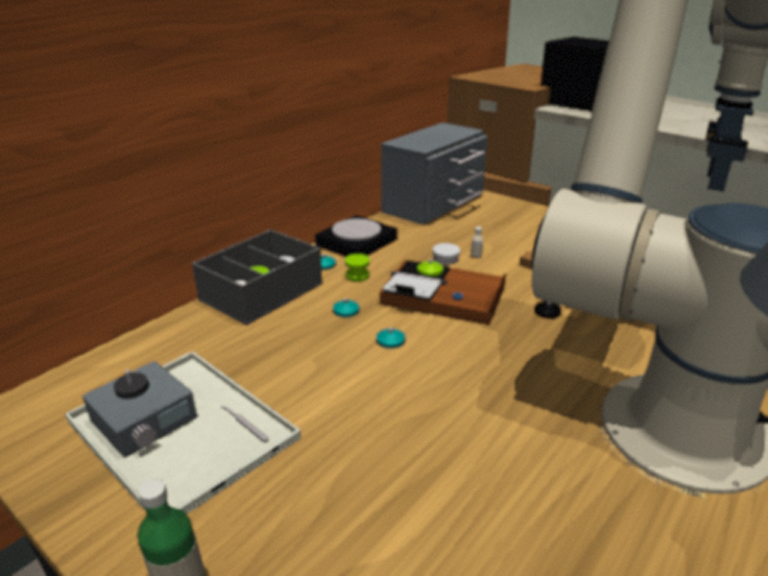

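```bash
python3 - <<'E'
from h import *
a=snapshot('top');b=snapshot('side')
save(a,'top1.png',(200,120,400,300),4);save(b,'side1.png',(200,130,400,270),4)
for s in(a,b):
    R=np.array(s['R']);print(-R.T@np.array(s['t']),R[2])
E
```

```text
[0.33612784 0.01209789 1.30718934] [ 0.21266703 -0.00430837 -0.97711523]
[-0.04880603  0.84488063  0.64217647] [ 0.54130984 -0.68525065 -0.48725271]
```

View pics/top1.png

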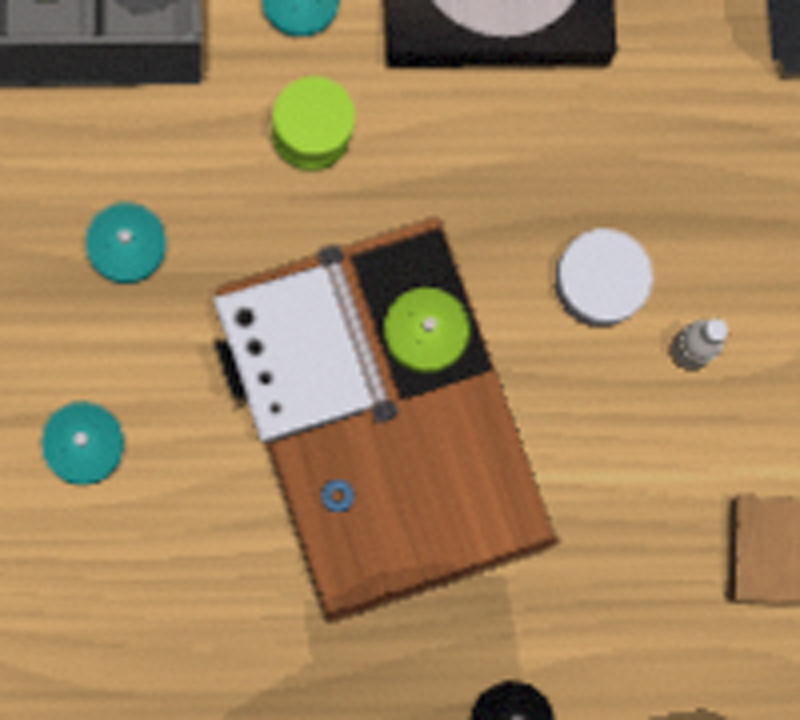

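View pics/side1.png

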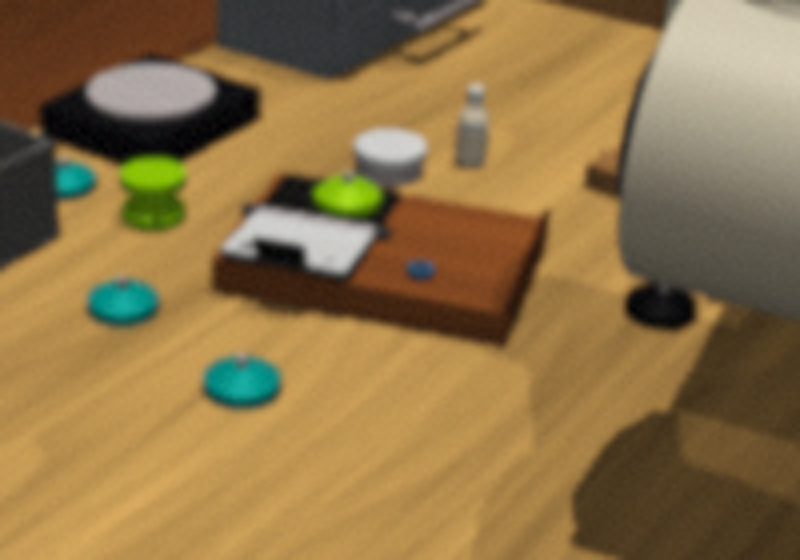

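```bash
cat > fit.py <<'E'
from h import *
from scipy.optimize import least_squares
a=snapshot('top')
C=lambda u,v:np.array([200+u/4,120+v/4])-0.375
# board pts (mm) -> crop pixels
P=[((-50,-80,32),(493,372)),((-50,-12,32),(400,399)),((50,-80,32),(440,230)),((62,0,39),(331,252)),((-62,0,39),(384,413)),((60,-80,32),(438,220)),((-175,-80,38),(556,541)),((60,80,32),(215,292))]
X=np.array([p[0] for p in P])/1000.;U=np.array([C(*p[1]) for p in P])
def w(q,X):
    c,s=np.cos(q[2]),np.sin(q[2]);X=np.atleast_2d(X)
    return np.c_[q[0]+c*X[:,0]-s*X[:,1],q[1]+s*X[:,0]+c*X[:,1],X[:,2]]
r=least_squares(lambda q:(proj(w(q,X),a)-U).ravel(),[.58,-.1,.33],loss='soft_l1')
q=r.x;print(q,np.round(r.fun.reshape(-1,2),2).tolist())
np.save('q.npy',q)
def inb(X):
    c,s=np.cos(q[2]),np.sin(q[2]);d=np.array(X)[:2]-q[:2];return np.array([c*d[0]+s*d[1],-s*d[0]+c*d[1]])
b=snapshot('side')
for n,h in(('yoyo_half',.04),('bearing',.036),('axle_tin',.02),('yoyo',.03),('lube',.04)):
  for s in (a,b):
    for d in masks_of(n,s)[:4]:
        X=onz(d['centre'],s,h);print(n,np.round(X,3),np.round(inb(X),3),round(d['confidence'],2),d['pixels'].sum())
stub=onz(C(428,324),a,.059);print('stub',stub,inb(stub))
print('bearing',inb(onz(C(337,495),a,.036)))
for z in(.05,.055,.06,.07): print('tab',z,inb(onz(C(222,342),a,z)),inb(onz(C(238,402),a,z)))
print('leaf corners', [inb(onz(C(*c),a,z)) for c in((215,295),(262,440)) for z in (.036,.045,.055)])
E
python3 fit.py
```

```text
[ 0.5906853  -0.09098542  0.30715667] [[0.02, -0.77], [-0.65, 0.44], [0.66, 0.23], [-1.26, -1.0], [0.82, 2.19], [-0.09, -0.67], [0.68, 1.12], [-0.37, -0.59]]
yoyo_half [ 0.328 -0.183  0.04 ] [-0.278 -0.008] 0.85 346
yoyo_half [0.653 0.064 0.04 ] [0.107 0.129] 0.72 301
yoyo_half [0.524 0.081 0.04 ] [-0.011  0.184] 0.66 301
yoyo_half [ 0.834 -0.046  0.04 ] [ 0.246 -0.031] 0.57 312
yoyo_half [ 0.594 -0.138  0.04 ] [-0.011 -0.046] 0.6 151
yoyo_half [ 0.317 -0.151  0.04 ] [-0.279  0.026] 0.57 162
yoyo_half [0.483 0.141 0.04 ] [-0.032  0.254] 0.55 218
yoyo_half [0.629 0.106 0.04 ] [0.096 0.176] 0.45 154
bearing [ 0.53  -0.099  0.036] [-0.06   0.011] 0.72 4933
bearing [ 0.582 -0.329  0.036] [-0.08  -0.224] 0.36 126
axle_tin [ 0.634 -0.269  0.02 ] [-0.012 -0.183] 0.88 421
axle_tin [ 0.623 -0.24   0.02 ] [-0.014 -0.152] 0.79 237
yoyo [ 0.745 -0.071  0.03 ] [ 0.153 -0.027] 0.55 398
yoyo [ 0.742 -0.068  0.03 ] [ 0.151 -0.024] 0.52 274
lube [ 0.58  -0.327  0.04 ] [-0.082 -0.222] 0.61 109
stub [ 0.59282189 -0.13657124  0.059     ] [-0.01174627 -0.04409827]
bearing [-0.097021    0.04694774]
tab 0.05 [0.02096911 0.0871683 ] [-0.02019326  0.0898576 ]
tab 0.055 [0.02004464 0.08751851] [-0.02095402  0.09019712]
tab 0.06 [0.01912018 0.08786871] [-0.02171478  0.09053663]
tab 0.07 [0.01727125 0.08856913] [-0.02323629  0.09121565]
leaf corners [array([0.05536535, 0.08052661]), array([0.05347612, 0.08119707]), array([0.05137697, 0.08194202]), array([-0.0470477 ,  0.08195603]), array([-0.04821185,  0.08261637]), array([-0.04950535,  0.08335007])]
```

```bash
cat > ov.py <<'E'
from h import *
q=np.load('q.npy')
def w(X):
    c,s=np.cos(q[2]),np.sin(q[2]);X=np.atleast_2d(X)/1000.
    return np.c_[q[0]+c*X[:,0]-s*X[:,1],q[1]+s*X[:,0]+c*X[:,1],X[:,2]]
def inb(X):
    c,s=np.cos(q[2]),np.sin(q[2]);d=np.array(X)[:2]-q[:2];return np.array([c*d[0]+s*d[1],-s*d[0]+c*d[1]])*1000
def leafpts(th):
    # plate corners & tab edge
    r=lambda y,z:(y*np.cos(th)-z*np.sin(th),34+y*np.sin(th)+z*np.cos(th))
    L=[(x,)+r(y,0) for x,y in((-50,12),(50,12),(50,85),(-50,85))]
    T=[(x,)+r(y,z) for x,y,z in((-20,85,0),(20,85,0),(20,97,21),(-20,97,21))]
    return L,T
def overlay(name,s,crop,k=4,th=0.0,yo=None):
    im=cv2.resize(np.ascontiguousarray(s['pixels'][crop[1]:crop[3],crop[0]:crop[2],::-1]),None,fx=k,fy=k,interpolation=cv2.INTER_CUBIC)
    def pl(P,c):
        u=(proj(w(np.array(P,float)),s)-np.array(crop[:2])+.5)*k
        cv2.polylines(im,[np.int32(np.round(u))],True,c,1)
    pl([(-50,-80,32),(-50,-12,32),(50,-12,32),(50,-80,32)],(0,255,255))
    pl([(60,-80,32),(60,80,32),(-175,80,32),(-175,-80,32)],(0,255,0))
    pl([(60,-80,0),(60,80,0),(-175,80,0),(-175,-80,0)],(0,160,0))
    pl([(-62,0,34),(62,0,34)],(0,0,255))
    for P in leafpts(th): pl(P,(255,0,255))
    if yo is not None:
        t=np.linspace(0,2*np.pi,40)
        pl(np.c_[yo[0]+28*np.cos(t),yo[1]+28*np.sin(t),0*t+42],(255,0,0))
    cv2.imwrite('pics/'+name,im)
E
python3 - <<'E'
from ov import *
a=snapshot('top');b=snapshot('side')
overlay('o0.png',a,(200,120,400,300),4,0.1,(-12,-44));overlay('o1.png',b,(240,150,360,230),6,0.1,(-12,-44))
E
```

```text
(no output)
```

View pics/o0.png

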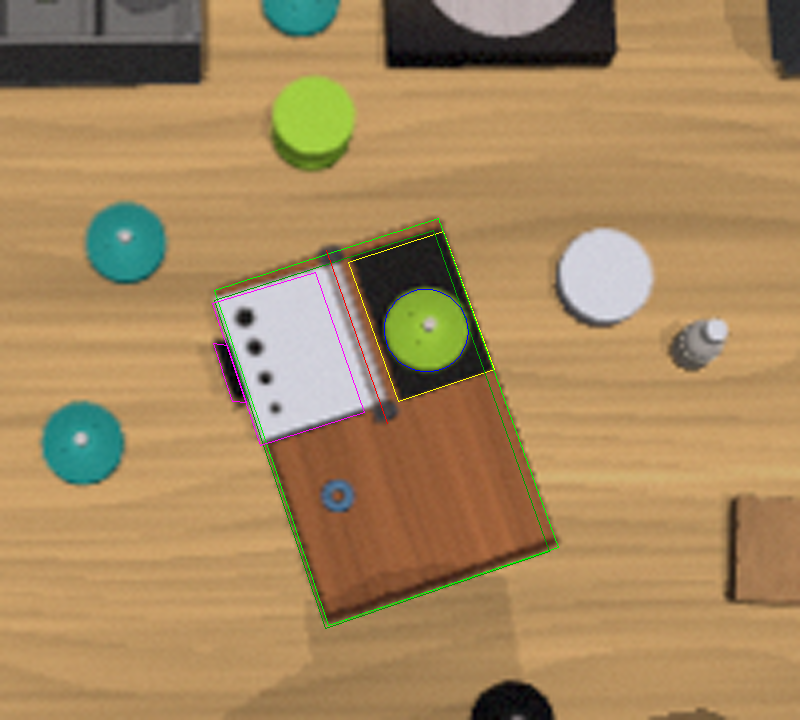

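View pics/o1.png

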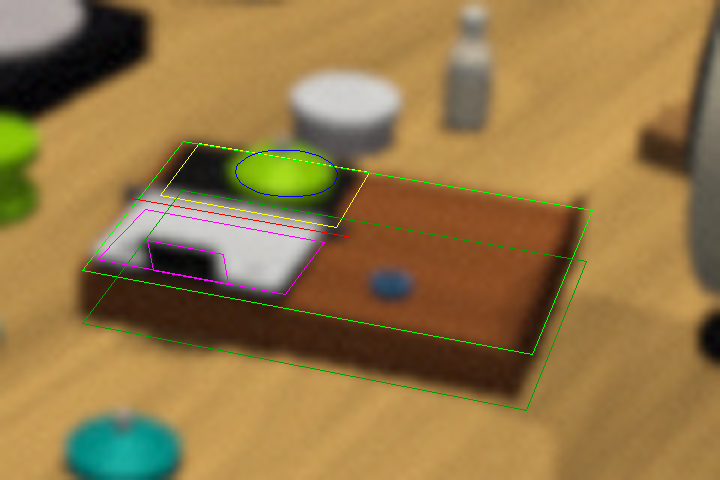

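```bash
cat > go.py <<'E'
from ov import *
from scipy.spatial.transform import Rotation as Ro
import sys
def go(x,y,z,pos=None):
    st=read_state();R=Ro.from_quat(st['tool_rot']).as_matrix()
    p=st['tcp_pos'] if pos is None else pos
    X=w((x,y,z))[0]
    yaw=np.arctan2(R[1,0],R[0,0]);dy=np.degrees(q[2]-yaw)
    print('target',np.round(X,4),'shift cm',np.round(R.T@(X-p)*100,2),'turn',round(-dy,2))
def now():
    st=read_state();print('t',round(st['t'],2),'board',np.round(inb(st['tcp_pos']),1),round(st['tcp_pos'][2]*1000,1),'F',np.round(st['wrist_force'],1),'gap',round(st['finger_gap'],3))
if __name__=='__main__':
    now()
    for a in sys.argv[1:]: go(*map(float,a.split(',')))
E
python3 go.py 50,-44,90 50,-44,36
```

```text
t 1.9 board [-586.9 -357.6] 213.9 F [0.6 0.8 0.4] gap 1.003
target [ 0.6516 -0.1178  0.09  ] shift cm [ 60.9  -36.49  12.39] turn -4.72
target [ 0.6516 -0.1178  0.036 ] shift cm [ 60.9  -36.49  17.79] turn -4.72
```

Request:
play_rows --steps '[60.9,-36.5,0,-4.7,0.374,60.9,-36.5,0,-4.7,0.374,60.9,-36.5,0,-4.7,0.374,60.9,-36.5,0,-4.7,0.374,60.9,-36.5,0,-4.7,0.374]'

```text
t: 2.52
tcp_pos: [0.3661, -0.3915, 0.2141]
tool_rot: [0.988, 0.153, 0.0, 0.0]
wrist_force: [1.2, -1.2, -1.0]
finger_gap: 0.484
```

```bash
python3 go.py 50,-44,90
```

```text
t 2.52 board [-305.  -218.5] 214.1 F [ 1.2 -1.2 -1. ] gap 0.484
target [ 0.6516 -0.1178  0.09  ] shift cm [ 35.48 -17.48  12.41] turn -0.03
```

Request:
play_rows --steps '[34.5,-17,0,0,0.374,34.5,-17,0,0,0.374,34.5,-17,0,0,0.374,34.5,-17,0,0,0.374,34.5,-17,0,0,0.374]'

```text
t: 3.15
tcp_pos: [0.5917, -0.1749, 0.2141]
tool_rot: [0.988, 0.153, 0.0, 0.0]
wrist_force: [0.2, -0.8, 0.6]
finger_gap: 0.375
```

Request:
play_rows --steps '[4,-1.8,0,0,0.374,4,-1.8,0,0,0.374,4,-1.8,0,0,0.374,4,-1.8,0,0,0.374,4,-1.8,0,0,0.374]'

```text
t: 3.78
tcp_pos: [0.6225, -0.1481, 0.2141]
tool_rot: [0.988, 0.152, 0.0, 0.0]
wrist_force: [-0.5, -0.3, -0.5]
finger_gap: 0.375
```

```bash
python3 go.py 50,-44,90
```

```text
t 3.77 board [ 13.1 -64.1] 214.1 F [-0.5 -0.3 -0.5] gap 0.375
target [ 0.6516 -0.1178  0.09  ] shift cm [ 3.69 -2.01 12.41] turn -0.08
```

Request:
play_rows --steps '[3.7,-2.0,6,-0.1,0.374,3.7,-2.0,9,-0.1,0.374,3.7,-2,12.4,-0.1,0.374,3.7,-2,14.4,-0.1,0.374,3.7,-2,14.4,-0.1,0.374]'

```text
t: 4.4
tcp_pos: [0.6511, -0.1173, 0.0687]
tool_rot: [0.988, 0.153, -0.001, -0.001]
wrist_force: [0.7, -0.7, 0.3]
finger_gap: 0.375
```

```bash
python3 - <<'E'
from go import *
now();go(50,-44,36)
a=snapshot('top');b=snapshot('side')
overlay('g0.png',a,(200,120,400,300),4,0.1,(-12,-44));overlay('g1.png',b,(220,130,360,230),5,0.1,(-12,-44))
E
```

```text
t 4.4 board [ 49.7 -43.3] 68.7 F [ 0.7 -0.7  0.3] gap 0.375
target [ 0.6516 -0.1178  0.036 ] shift cm [0.04 0.07 3.27] turn 0.05
```

View pics/g0.png

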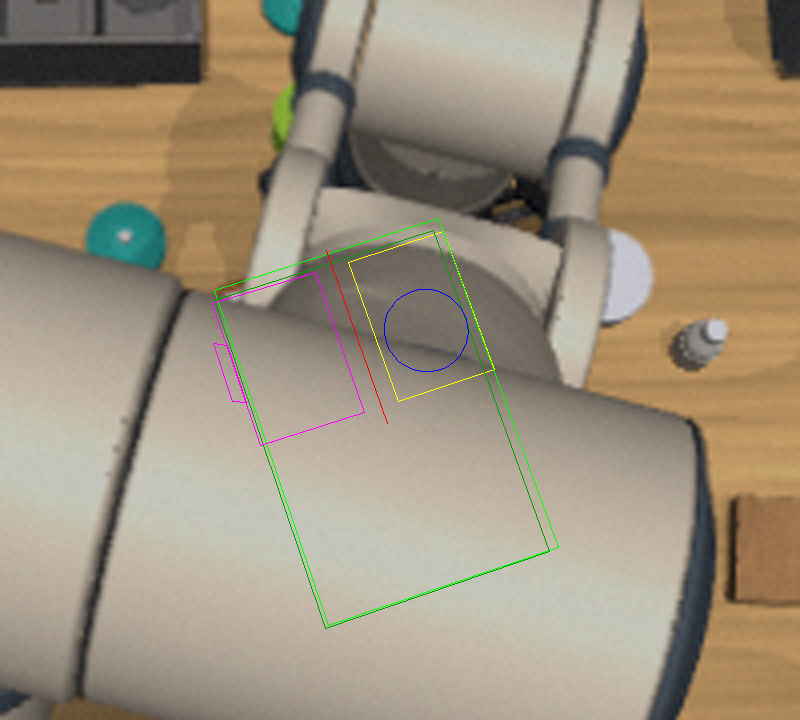

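View pics/g1.png

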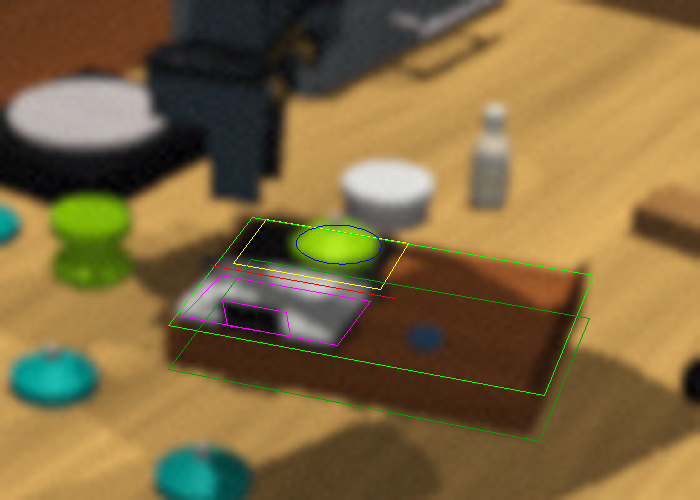

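Request:
play_rows --steps '[0,0.1,1.6,0,0.374,0,0.1,3.2,0,0.374,0,0.1,3.2,0,0.374]'

```text
t: 4.88
tcp_pos: [0.6514, -0.1178, 0.0362]
tool_rot: [0.988, 0.154, -0.001, -0.001]
wrist_force: [0.5, 0.1, 1.4]
finger_gap: 0.373
```

Request:
play_rows --steps '[-1,0,0,0,0.374,-2,0,0,0,0.374,-3,0,0,0,0.374,-4,0,0,0,0.374,-5,0,0,0,0.374]'

```text
t: 5.5
tcp_pos: [0.6043, -0.1335, 0.0381]
tool_rot: [0.988, 0.154, 0.0, 0.0]
wrist_force: [0.9, 0.5, 0.6]
finger_gap: 0.376
```

```bash
python3 - <<'E'
from go import *
now();go(-74,-44,36)
b=snapshot('side')
overlay('p1.png',b,(220,130,360,230),5,0.1,(-38,-44))
E
```

```text
t 5.5 board [  0.1 -44.6] 38.1 F [0.9 0.5 0.6] gap 0.376
target [ 0.5335 -0.1553  0.036 ] shift cm [-7.41 -0.07  0.21] turn 0.08
```

View pics/p1.png

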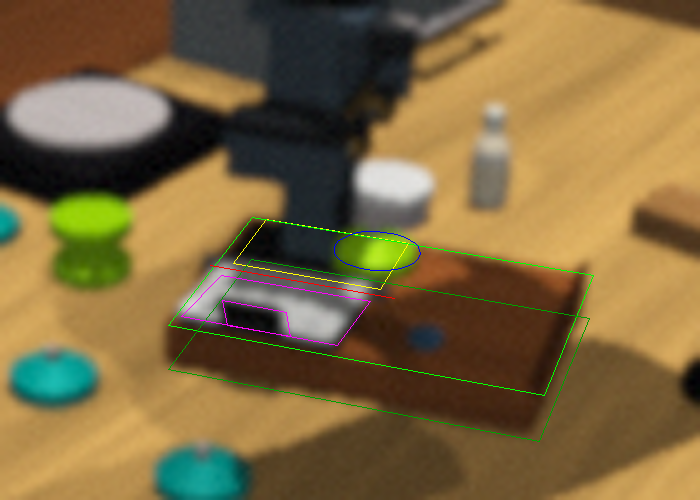

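Request:
play_rows --steps '[-1.2,0,0.1,0,0.374,-2.4,0,0.15,0,0.374,-3.6,0,0.15,0,0.374,-4.8,0,0.15,0,0.374,-5.8,0,0.15,0,0.374]'

```text
t: 6.18
tcp_pos: [0.5488, -0.1511, 0.0364]
tool_rot: [0.988, 0.154, -0.0, -0.0]
wrist_force: [-0.3, -0.1, 0.4]
finger_gap: 0.377
```

Request:
play_rows --steps '[-0.7,0,0,0,0.374,-1.3,0,0,0,0.374,-1.5,0,0,0,0.374,-1.5,0,0,0,0.374]'

```text
t: 6.68
tcp_pos: [0.5354, -0.1554, 0.0364]
tool_rot: [0.988, 0.154, 0.0, 0.0]
wrist_force: [0.7, 0.2, 0.6]
finger_gap: 0.373
```

```bash
python3 - <<'E'
from go import *
now();go(-74,-44,36)
b=snapshot('side')
overlay('p2.png',b,(220,130,360,230),5,0.1,(-112,-44))
E
```

```text
t 6.67 board [-72.1 -44.7] 36.4 F [0.7 0.2 0.6] gap 0.373
target [ 0.5335 -0.1553  0.036 ] shift cm [-0.19 -0.07  0.04] turn 0.08
```

View pics/p2.png

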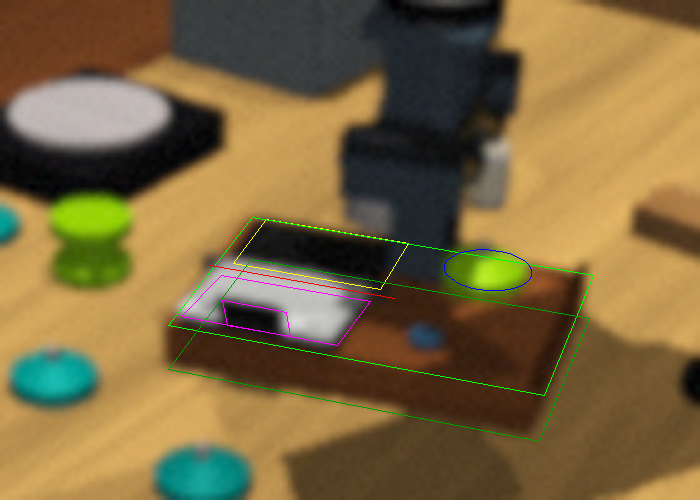

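Request:
play_rows --steps '[2.5,0,0,0,0.374,4,0,-1,0,0.374,5,0,-5,0,0,6,-4,-10,0,0,7,-10,-10,0,0]'

```text
t: 7.35
tcp_pos: [0.5744, -0.039, 0.1397]
tool_rot: [0.988, 0.153, 0.003, 0.001]
wrist_force: [0.4, 1.2, -0.7]
finger_gap: 0.076
```

```bash
python3 - <<'E'
from go import *
now();go(0,130,120)
E
```

```text
t 7.35 board [ 0.2 54.5] 139.7 F [ 0.4  1.2 -0.7] gap 0.076
target [0.5514 0.0329 0.12  ] shift cm [-0.03 -7.55  1.95] turn -0.04
```

Request:
play_rows --steps '[0,-4,1,0,0,0,-7.4,2,0,0,0,-7.4,4,0,0,0,-7.4,4,0,0]'

```text
t: 7.85
tcp_pos: [0.5485, 0.0321, 0.0955]
tool_rot: [0.988, 0.154, -0.001, -0.0]
wrist_force: [0.4, -0.1, -0.2]
finger_gap: 0.006
```

```bash
python3 - <<'E'
from go import *
now()
a=snapshot('top');b=snapshot('side')
overlay('l0.png',a,(200,120,400,300),4,0.1,(-112,-44));overlay('l1.png',b,(240,150,360,230),6,0.1,(-112,-44))
E
```

```text
t 7.85 board [ -3.  130.1] 95.5 F [ 0.4 -0.1 -0.2] gap 0.006
```

View pics/l0.png

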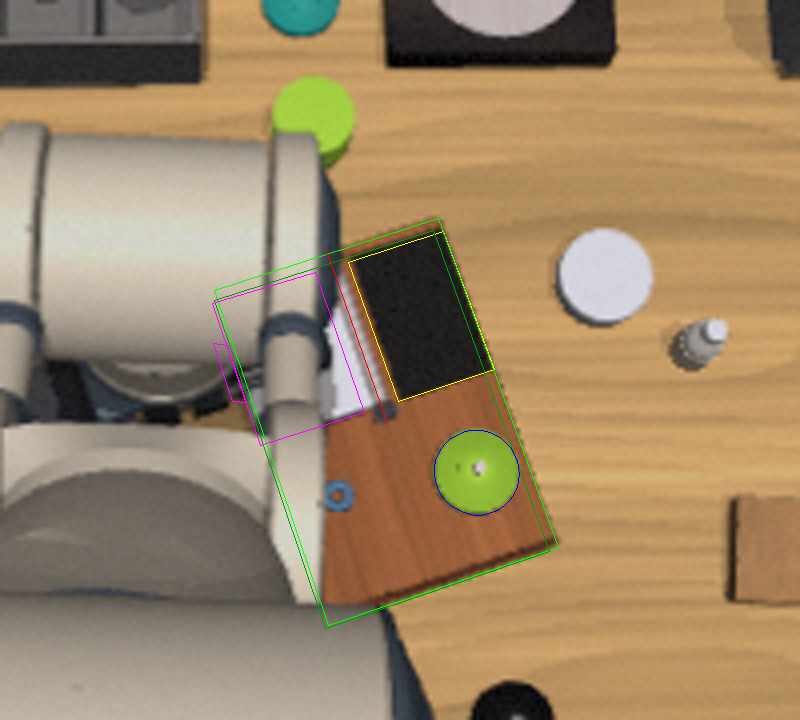

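View pics/l1.png

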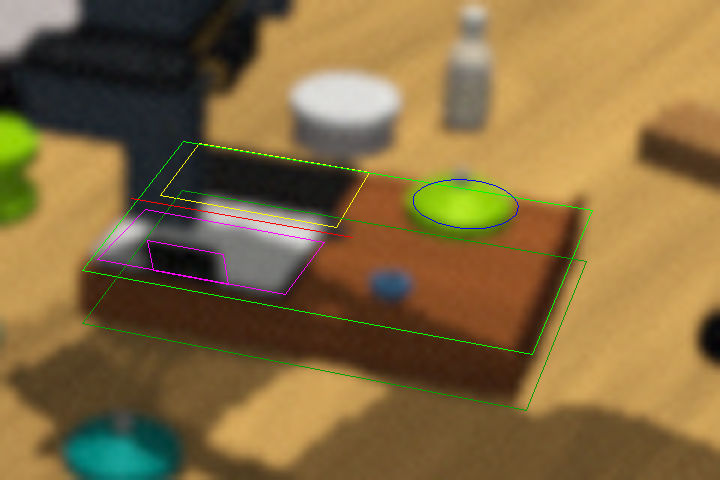

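Request:
play_rows --steps '[0.3,0,2.5,0,0,0.3,0,5,0,0,0.3,1,5,0,0,0.3,1.6,5,0,0,0.3,1.6,5,0,0]'

```text
t: 8.57
tcp_pos: [0.5579, 0.0165, 0.0476]
tool_rot: [0.988, 0.153, 0.001, 0.0]
wrist_force: [0.5, 0.4, -0.5]
finger_gap: 0.003
```

```bash
python3 - <<'E'
from go import *
now()
b=snapshot('side')
overlay('l2.png',b,(240,150,360,230),6,0.1,(-112,-44))
E
```

```text
t 8.57 board [  1.2 112.3] 47.6 F [ 0.5  0.4 -0.5] gap 0.003
```

View pics/l2.png

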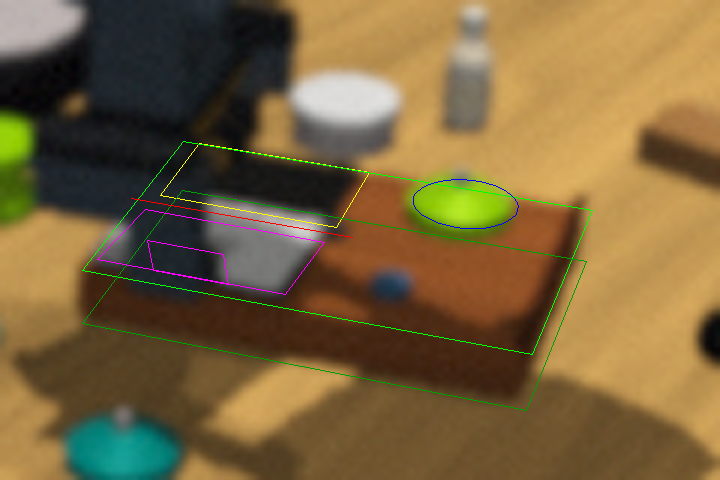

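Finger stands just outside the tab (covers it at about (170,265) in the crop). Ease in until contact.

Request:
play_rows --steps '[0,0.3,0,0,0,0,0.6,0,0,0,0,0.6,0,0,0]'

```text
t: 9.0
tcp_pos: [0.5589, 0.0114, 0.0465]
tool_rot: [0.988, 0.154, 0.0, 0.0]
wrist_force: [-0.7, -0.3, 0.0]
finger_gap: 0.005
```

Request:
play_rows --steps '[0,0.3,0,0,0,0,0.5,0,0,0,0,0.5,0,0,0]'

```text
t: 9.38
tcp_pos: [0.5598, 0.0078, 0.0464]
tool_rot: [0.988, 0.153, -0.0, -0.001]
wrist_force: [-1.8, 12.7, 2.7]
finger_gap: 0.001
```

Request:
play_rows --steps '[0,0.1,-0.4,0,0,0,0.2,-0.8,0,0,0,0.4,-1.2,0,0]'

```text
t: 9.75
tcp_pos: [0.5612, 0.0036, 0.0585]
tool_rot: [0.988, 0.154, -0.0, -0.0]
wrist_force: [-1.5, 8.3, 1.8]
finger_gap: 0.002
```

```bash
python3 - <<'E'
from go import *
now()
b=snapshot('side')
overlay('l3.png',b,(240,150,360,230),6,0.3,(-112,-44))
E
```

```text
t 9.75 board [ 0.4 99. ] 58.5 F [-1.5  8.3  1.8] gap 0.002
```

View pics/l3.png

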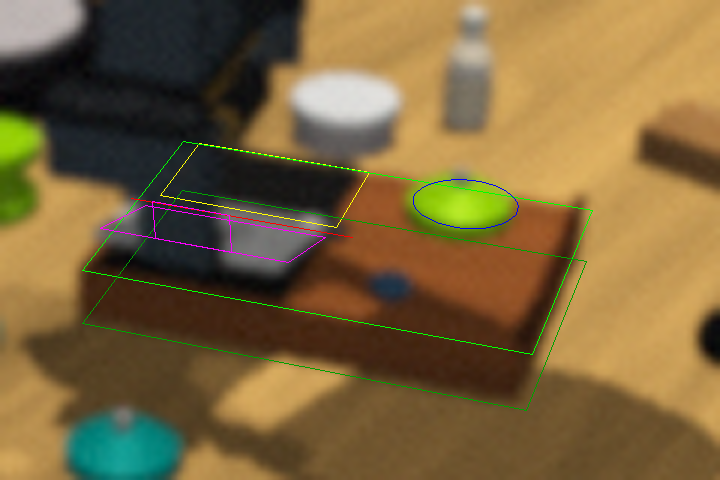

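Request:
play_rows --steps '[0,0.2,-0.4,0,0,0,0.5,-0.8,0,0,0,0.85,-1.2,0,0,0,1.25,-1.65,0,0,0,1.3,-1.65,0,0]'

```text
t: 10.42
tcp_pos: [0.5644, -0.0067, 0.0759]
tool_rot: [0.988, 0.153, -0.0, -0.002]
wrist_force: [-9.4, 32.0, 25.2]
finger_gap: 0.005
```

```bash
python3 - <<'E'
from go import *
now()
b=snapshot('side')
overlay('l4.png',b,(240,130,360,230),6,0.524,(-112,-44))
E
```

```text
t 10.43 board [ 0.4 88.3] 75.9 F [-9.4 32.  25.2] gap 0.005
```

View pics/l4.png

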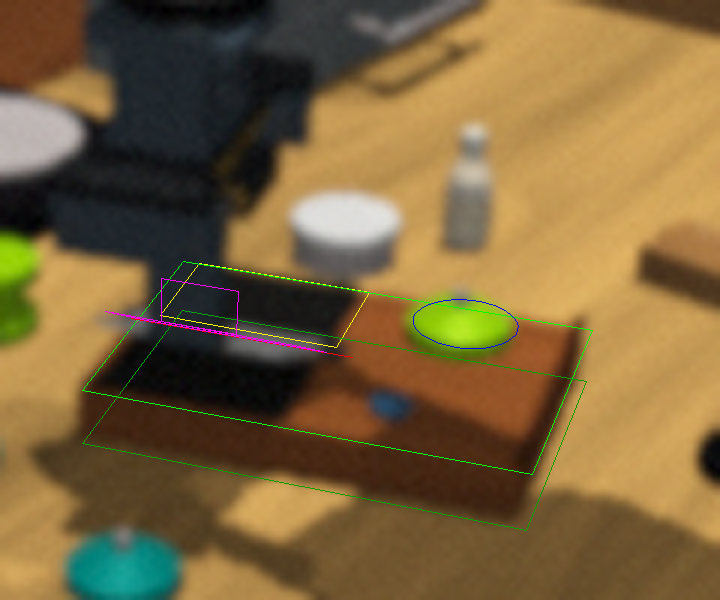

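Request:
play_rows --steps '[0,-0.1,-0.4,0,0,0,-0.1,-0.7,0,0,0,-0.1,-0.7,0,0]'

```text
t: 10.85
tcp_pos: [0.5652, -0.0086, 0.0821]
tool_rot: [0.988, 0.154, 0.0, 0.0]
wrist_force: [-1.5, 2.4, 1.7]
finger_gap: 0.003
```

```bash
python3 - <<'E'
from go import *
now()
b=snapshot('side')
overlay('l5.png',b,(240,130,360,230),6,0.524,(-112,-44))
E
```

```text
t 10.85 board [ 0.6 86.3] 82.1 F [-1.5  2.4  1.7] gap 0.003
```

View pics/l5.png

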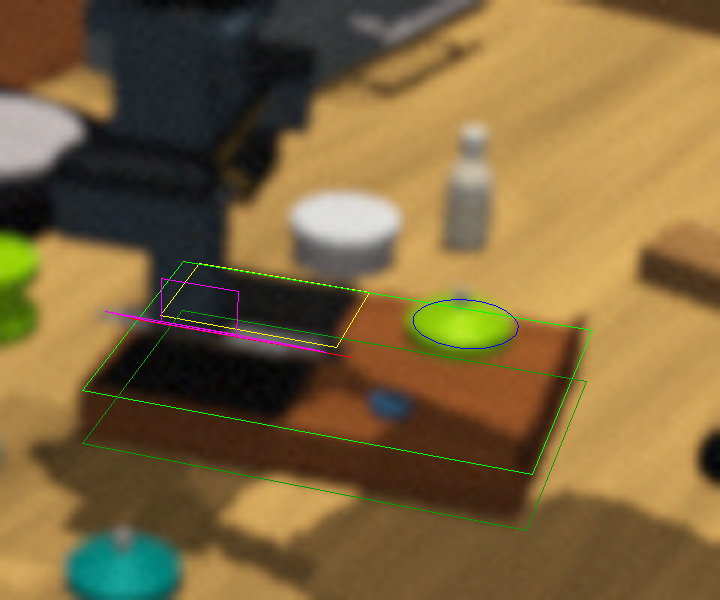

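Request:
play_rows --steps '[0,0.25,-0.45,0,0,0,0.6,-0.9,0,0,0,1.0,-1.35,0,0,0,1.5,-1.8,0,0,0,1.5,-1.8,0,0]'

```text
t: 11.52
tcp_pos: [0.5701, -0.0232, 0.1004]
tool_rot: [0.988, 0.153, 0.0, 0.0]
wrist_force: [0.3, 0.1, -0.7]
finger_gap: 0.007
```

```bash
python3 - <<'E'
from go import *
now()
b=snapshot('side')
overlay('l6.png',b,(240,130,360,230),6,0.8,(-112,-44))
E
```

```text
t 11.53 board [ 0.9 70.8] 100.4 F [ 0.3  0.1 -0.7] gap 0.007
```

View pics/l6.png

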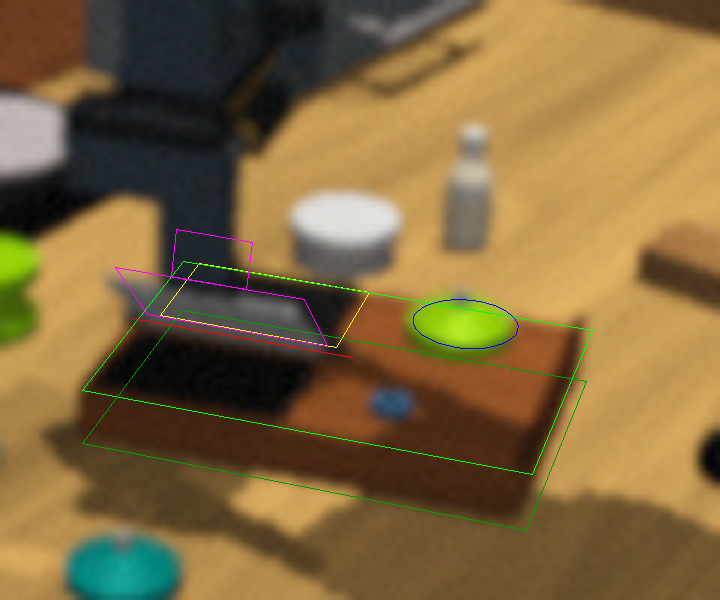

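Request:
play_rows --steps '[0,0.55,-0.4,0,0,0,1.1,-0.75,0,0,0,1.7,-1.05,0,0,0,2.3,-1.35,0,0,0,2.3,-1.35,0,0]'

```text
t: 12.2
tcp_pos: [0.577, -0.0449, 0.1144]
tool_rot: [0.988, 0.154, 0.0, -0.0]
wrist_force: [-2.2, 4.7, 7.8]
finger_gap: 0.004
```

```bash
python3 - <<'E'
from go import *
now()
b=snapshot('side')
overlay('l7.png',b,(240,130,360,230),6,1.1,(-112,-44))
E
```

```text
t 12.2 board [ 0.9 48.1] 114.4 F [-2.2  4.7  7.8] gap 0.004
```

View pics/l7.png

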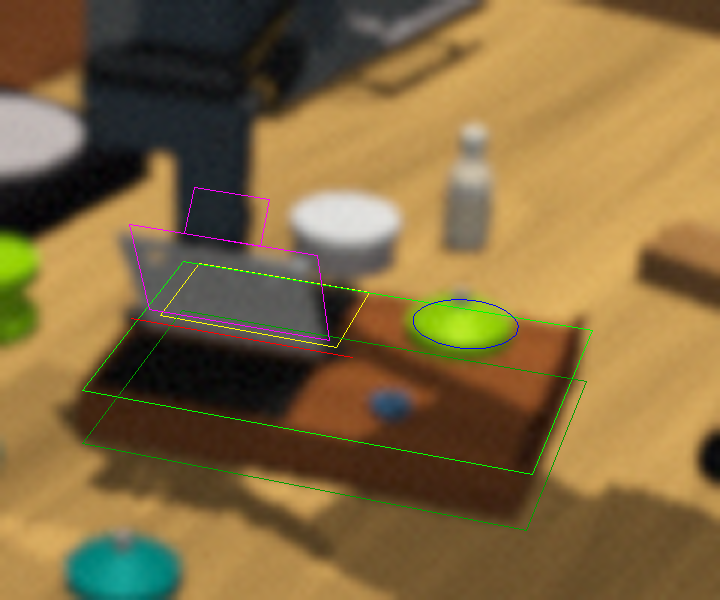

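Request:
play_rows --steps '[0,-1.5,0,0,0,0,-1.5,1.8,0,0,0,0,1.8,0,0,0,0.8,1.6,0,0,0,1.6,1.4,0,0]'

```text
t: 12.88
tcp_pos: [0.5821, -0.0608, 0.1001]
tool_rot: [0.988, 0.153, 0.0, 0.0]
wrist_force: [-0.3, 1.5, 1.6]
finger_gap: 0.004
```

```bash
python3 go.py 0,10,98
```

```text
t 12.88 board [ 0.9 31.4] 100.1 F [-0.3  1.5  1.6] gap 0.004
target [ 0.5877 -0.0815  0.098 ] shift cm [-0.09  2.14  0.21] turn 0.05
```

Request:
play_rows --steps '[0,0.8,0.2,0,0,0,1.6,0.3,0,0,0,2.4,0.4,0,0,0,3.2,0.55,0,0,0,3.2,0.55,0,0]'

```text
t: 13.5
tcp_pos: [0.5913, -0.0909, 0.0937]
tool_rot: [0.988, 0.153, -0.0, 0.0]
wrist_force: [-0.7, -0.4, -0.2]
finger_gap: 0.003
```

```bash
python3 - <<'E'
from go import *
now()
b=snapshot('side')
overlay('l8.png',b,(240,130,360,230),6,1.83,(-112,-44))
E
```

```text
t 13.5 board [ 0.6 -0.1] 93.7 F [-0.7 -0.4 -0.2] gap 0.003
```

View pics/l8.png

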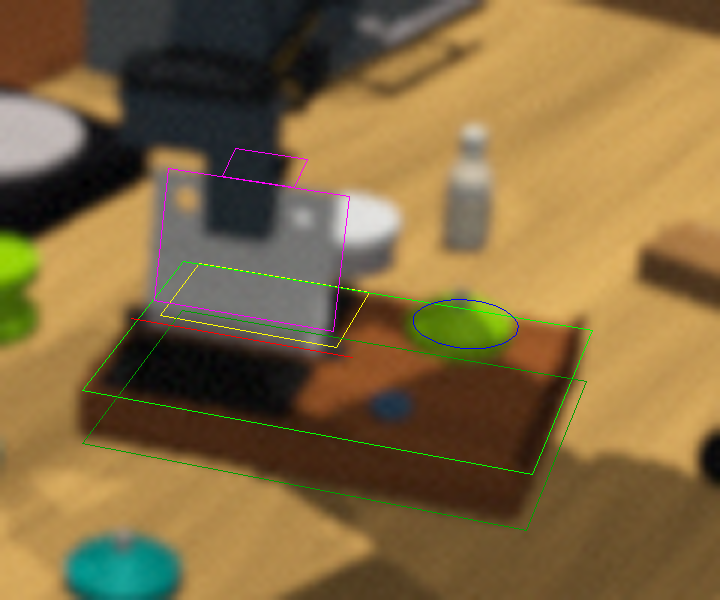

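Request:
play_rows --steps '[0,0.8,0.2,0,0,0,1.6,0.5,0,0,0,2.3,0.95,0,0,0,2.9,1.45,0,0,0,2.9,1.45,0,0]'

```text
t: 14.18
tcp_pos: [0.5999, -0.1184, 0.0788]
tool_rot: [0.988, 0.153, -0.0, -0.0]
wrist_force: [0.3, -0.1, -0.3]
finger_gap: 0.004
```

```bash
python3 go.py
```

```text
t 14.18 board [  0.5 -28.9] 78.8 F [ 0.3 -0.1 -0.3] gap 0.004
```

Request:
play_rows --steps '[0,0.5,0.5,0,0,0,1.0,1.2,0,0,0,1.45,1.95,0,0,0,1.75,2.8,0,0,0,1.75,2.8,0,0]'

```text
t: 14.8
tcp_pos: [0.6049, -0.1347, 0.0504]
tool_rot: [0.988, 0.154, -0.001, -0.0]
wrist_force: [0.7, -0.1, -0.3]
finger_gap: 0.006
```

```bash
python3 - <<'E'
from go import *
now()
b=snapshot('side')
overlay('l9.png',b,(240,130,360,230),6,2.9,(-112,-44))
E
```

```text
t 14.8 board [  0.3 -45.9] 50.4 F [ 0.7 -0.1 -0.3] gap 0.006
```

View pics/l9.png

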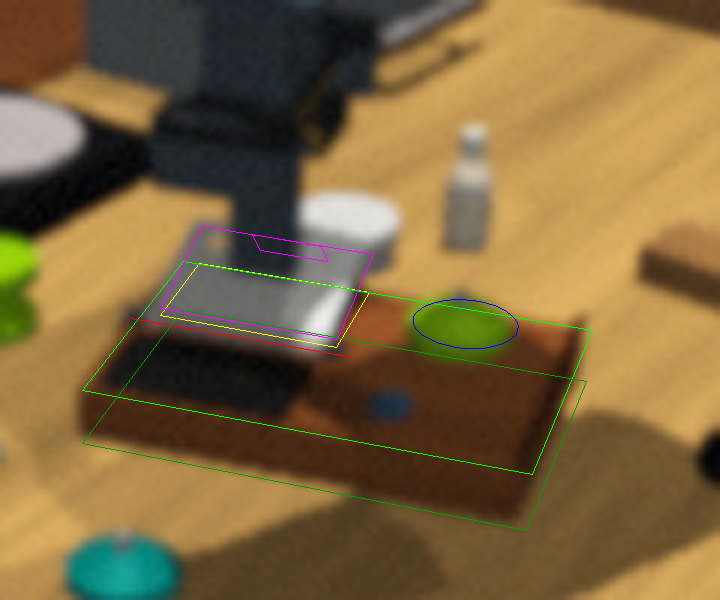

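Request:
play_rows --steps '[0,0.4,0.6,0,0,0,0.7,1.1,0,0,0,0.7,1.45,0,0,0,0.7,1.6,0,0,0,0.7,1.6,0,0]'

```text
t: 15.48
tcp_pos: [0.6076, -0.1416, 0.0361]
tool_rot: [0.988, 0.154, 0.0, 0.0]
wrist_force: [-4.2, -0.5, 13.3]
finger_gap: 0.006
```

```bash
python3 go.py
```

```text
t 15.47 board [  0.8 -53.3] 36.1 F [-4.2 -0.5 13.3] gap 0.006
```

Pressing with 13 N at z = 36 mm, the height of a flat leaf's top. Press a bit more, then rise.

Request:
play_rows --steps '[0,0,0.1,0,0,0,0,0.1,0,0,0,0,0.1,0,0]'

```text
t: 15.85
tcp_pos: [0.6076, -0.1416, 0.0359]
tool_rot: [0.988, 0.154, 0.0, 0.0]
wrist_force: [-7.7, 0.4, 25.2]
finger_gap: 0.002
```

Request:
play_rows --steps '[0,0,-2,0,0,0,0,-6,0,0,0,0,-10,0,0,0,-5,-13,0,0,0,-10,-14,0,0]'

```text
t: 16.48
tcp_pos: [0.5775, -0.0454, 0.1762]
tool_rot: [0.988, 0.153, 0.001, 0.0]
wrist_force: [0.3, 0.2, -0.3]
finger_gap: 0.003
```

Request:
play_rows --steps '[0,-6,0,0,0,0,-12,0,0,0,0,-18,0,0,0,0,-20,0,0,0,0,-20,0,0,0]'

```text
t: 17.1
tcp_pos: [0.5161, 0.1453, 0.1745]
tool_rot: [0.988, 0.155, 0.0, 0.0]
wrist_force: [-0.8, 0.6, 0.4]
finger_gap: 0.005
```

```bash
python3 - <<'E'
from go import *
now()
a=snapshot('top');b=snapshot('side')
overlay('f0.png',a,(200,120,400,300),4,3.1416,(-112,-44));overlay('f1.png',b,(240,130,360,230),6,3.1416,(-112,-44))
E
```

```text
t 17.1 board [  0.4 247.8] 174.5 F [-0.8  0.6  0.4] gap 0.005
```

View pics/f0.png

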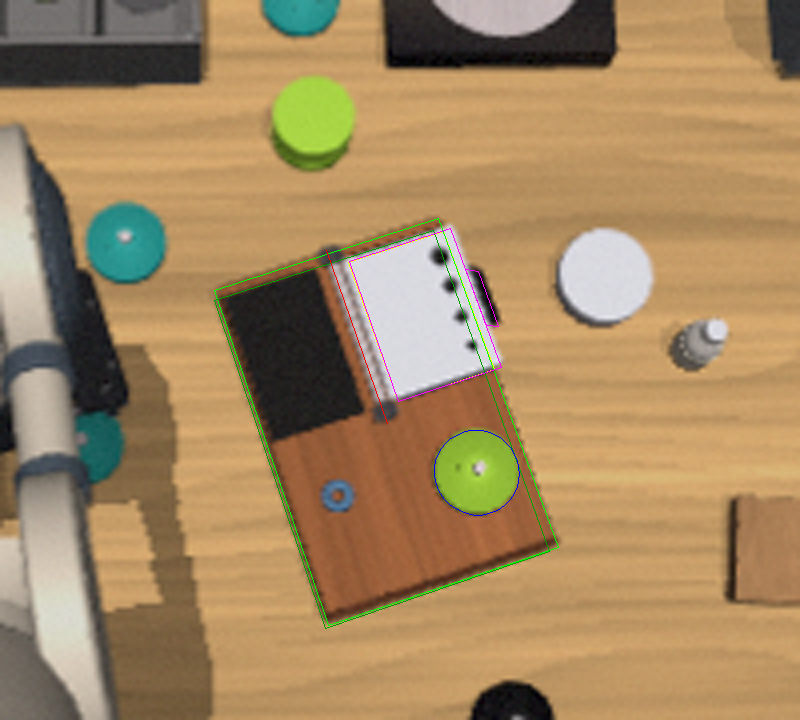

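View pics/f1.png

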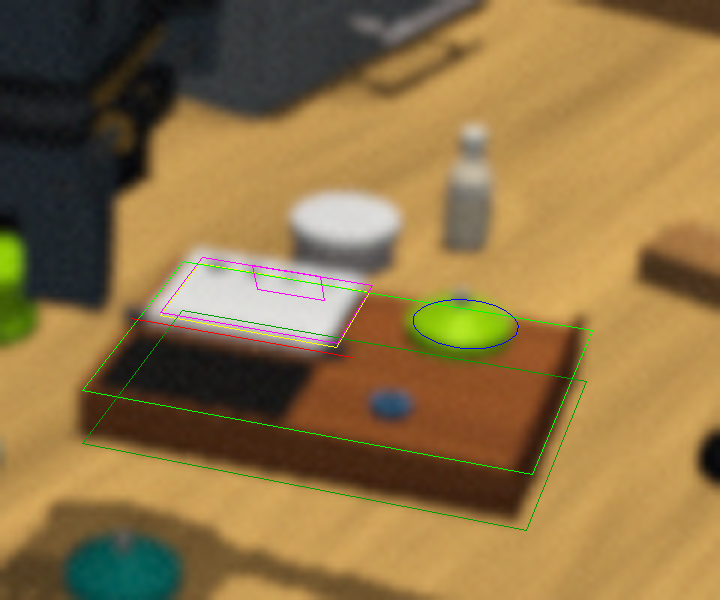

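```bash
python3 -c "
from rig import *
print(read_state()['wrist_force']);print(job_done())"
```

```text
[0.80398955 0.36367034 0.15202389]
the job is handed in; nothing more can be done
None
```

I pushed the yo-yo half off the page onto the apron, flipped the leaf over its spine, pressed it flat on the cleared page, and handed the job in at about 17 s.

- **Yo-yo half:** I pushed it with two slightly open fingertips, staying low on the rim. In the last pictures it lies flat at about board x -112, y -44 mm, well inside the allowed range.
- **Leaf:** I lifted it by the tab with the shut fingers along the arc. It jammed once at about 0.5 rad, with roughly 40 N on the wrist; raising the fingertip freed it. After it went over the top I pressed it down with 25 N. The fingertip stopped at z = 35.9 mm, and the top of a flat leaf is at 36 mm.
- **Last checks:** The top view agrees with a flat leaf. In the side view my drawn outlines sit about 1 pixel (2–3 mm) off for the whole board, which is close to the calibration tolerance. I did not measure the leaf angle directly. The bearing, tin, lube bottle and whole yo-yo look unmoved. I did not check the pick again, and the carton only by eye. The hand is clear, with under 1 N on the wrist.

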